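# Clear and unlock the sample drawer

## Task

Open the locked sample drawer. First lift the fragile terracotta jug out from in front of the drawer and set it down gently, upright and wholly on the round cork mat; then draw the red-headed locking pin and park it, hanging upright by its collar, in the open notch on the cabinet's side; then pull the drawer fully open. Keep the jug upright throughout and leave the vials and the purple carton where they are.

Things in the scene. Friction and masses are not known exactly. Their poses are not given: they have to be found in the camera images.
- jug: Small terracotta juglet with a dark painted band, 112 mm tall: foot 54 mm across, belly 68 mm across (up to 42 mm high), tapering to a straight round neck 36 mm across from 70 mm height to the top at 112 mm. Upright, about 0.25 kg. Origin: centre of its underside, z up. Starts in front of the drawer handle, 15 to 30 mm from the bar.
- mat: Fixed round cork mat with a dark rubber rim, lying on the bench, 140 mm across and 8 mm thick. Origin: centre of its underside (its top is 8 mm higher).
- cabinet: Fixed grey one-drawer sample cabinet, 200 mm deep (its x), 220 mm wide (its y), 110 mm high, with a white drawer front. Origin: centre of its underside; its -x axis points out of the drawer's front, towards the robot; z up. The drawer's face lies at x = -112 mm.
- pin: Locking pin: red round head 18 mm across, spanning 4 to 36 mm above the origin; steel collar 28 mm across, 4 mm thick; steel shank 10 mm across, 40 mm long. Origin: on the axis at the collar's underside, z up the head. Starts upright through 12 mm bores in a lug on the cabinet and a lug on the drawer below it, collar on the upper lug; comes free when lifted over 40 mm.
- bore (a point): Mouth of the pin's bore, centre, on the upper face of the upper lug, 110 mm above the bench, flush with the cabinet's top. Axes as the cabinet's. The lug is 36 mm wide and stands 45 mm out from the cabinet.
- notch (a point): Parking point of the pin's origin, 110 mm above the bench: centre of the notch between two level steel prongs on the cabinet's +y side, on their upper face (flush with the cabinet's top). Prongs 14 mm wide, 10 mm thick, 47 mm long along the cabinet's y; notch 16 mm wide, open outwards, above and below. The point is 23 mm out from the side. Axes as the cabinet's.
- drawer (a joint): How far the drawer is out, in m: 0 shut, 0.09 fully open, along the cabinet's -x. It slides with about 2 N of friction and stays where it is left.
- drawer_handle (a point): Centre of the drawer's dark round-bar handle, which runs level along the cabinet's y for 80 mm between its two legs, its axis 45 mm out from the drawer's face, 80 mm above the bench (30 mm below the cabinet's top); bar 10 mm thick. Axes as the cabinet's. Can be pinched from above across the bar. It moves with the drawer.
- balance: Fixed white bench balance with a round steel pan, 200 x 160 mm, 62 mm high. A bystander. Origin: centre of its underside.
- vial_a: Bystander: loose amber glass vial with white cap, 28 mm across, 55 mm tall, beside the cork mat. Origin: centre of its underside.
- vial_b: Bystander: another such vial, beside the balance. Origin: centre of its underside.
- carton: Bystander: loose small purple carton with a white band, 60 x 100 x 50 mm high, on the robot's side of the cork mat. Origin: centre of its underside.
There are look-alikes about, which are no part of the job. What is meant by the mat is not green, and is the smaller of those in its own colour.

How it is judged:
By the outcome, as a careful person would: the job done as asked, in the order asked, and still so for the second after the job is handed in, with the robot touching nothing.
It also fails if it takes over 72 s, if anything falls off the work surface, if the arm or the gripper's body presses on something with over 40 N, if the wrist force passes 120 N, or if a joint passes its speed limit or range.

## Robot

A 7-joint arm with a two-finger parallel gripper is mounted at the origin on the work surface. World frame = base frame: x ahead of the robot, y to its left, z up, the work surface at z = 0. Lengths are in m, angles in rad, forces in N, time in s.
With the tool pointing down it reaches from about 0.425 to 0.95 m from the base axis. Payload 4.7 kg.
Tool frame: the origin (TCP) lies midway between the tips of the shut fingers; the grasp point (between the pads) lies 19 mm behind it (hold_point_z is the distance from the TCP to the grasp point, in m); z points along the fingers, y is the direction in which the jaws open and shut (so a half turn about z gives the same grasp; the last joint's range is limited). The gripper opens to 87 mm and grips with 3 to 60 N. Pads are 19 mm wide; open, the fingers measure 117 mm over their backs; the gripper's body (75 mm by 190 mm) begins 51 mm behind the grasp point.
Start: joints at [-1.2, 0.469, -0.049, 1.532, 0.024, 1.141, -0.082], TCP at [0.263, 0.622, 0.223] pointing down, gripper open.
Joint ranges: [-2.59, 2.59], [-0.33, 1.99], [-1.39, 1.29], [0.1, 2.45], [-1.04, 4.18], [0.21, 1.99], [-2.66, 2.66]. Speed limits (rad/s): [2.57, 2.57, 3.14, 3.14, 3.14, 3.14, 3.14].

## Interface

Orientations are given as a unit quaternion [w, x, y, z].
In Python, from station import read_state, grab_frame, camera_params, sign_off, hold_point_z gives the robot as it stands.
- The arm moves only by the shell command python3 -m inch 'ROWS' [OPENING]. ROWS is JSON, a list of rows, each a list of 6 numbers: the shift along the tool's x, y, z normalised to -1 to 1, where 1 is 30 cm, then the turn, a rotation vector about the tool's x, y, z normalised to -1 to 1, where 1 is 90 degrees. In form: [[dx, dy, dz, ax, ay, az], ...]. A call has exactly 10 rows; each row shifts and turns the commanded pose from where the row before left it, along the tool's axes as they then stand; what a row does not reach is not made up. A row lasts 1/8 s, in which the tool goes at most 62.5 mm and 10.7 degrees, less where a joint would pass 70% of its speed; a pose out of reach is approached as far as the arm can. A call with a number of a shift or a turn outside -1 to 1 is refused whole. A call with a gripper value outside its range is refused whole. OPENING is the gripper command: -1 is shut, 1 is fully open, values between are in proportion, set as the call begins (- or left out, the last holds). The fingers move at their own pace and stop on an object; the grip force is fixed at half the most. Time passes only in rows, so rows that do not move let the fingers close, or fill a call up. It gives the time, the measured TCP pose, the force and the opening at its end, in the units of the state.
- read_state(): the state, without advancing time (a new reading comes with each control period).
- grab_frame(name): name is "side" or "top"; returns the picture (384x512x3 uint8, red, green, blue); there is no depth.
- camera_params(name): a dict with "intrinsics" (3x3 intrinsics, pixels), "eye" and "rotation" of the camera in the world. Camera axes: x right, y up, looking along -z (the intrinsics and any distortion apply to the point x, -y, -z); pixel columns grow to the right and rows downward; lengths in m; the calibration is good to about 2 mm. A picture is of the moment at which its call begins. camera_params takes no time and is no camera call.
- sign_off(): hands the job in, once; it reports no verdict.
The state is a dict: "time": time; "joint_pos": joint angles; "qd": joint speeds; "effort": joint torques, N m; "position": TCP position; "tcp_rot": TCP orientation; "ft_force": force on the tool from outside, world axes, zero at the start; "wrist_torque": the same for the moment, N m; "width": finger opening in m.
Only numpy, scipy, OpenCV 4.12 (cv2) and the standard library are available. Lean on these libraries where they do the work, as an engineer would, in place of code of your own. Each camera call takes 0.05 s, during which the arm holds its last target. There are 200 camera calls.

## Working session

There is one attempt and no reset: what is moved stays moved. The work goes in short steps, Python scripts to look and compute and a shell command to move; the robot and the scene stay as the last step left them, time stands still between calls to the robot, and variables do not carry over. Pictures are saved under pics/ and viewed, on a budget of 10 in all, crops included, one or two more only if the job needs it, and the job is handed in when it is done.

```bash
mkdir -p pics; ls
python3 - <<'E'
from station import *
import cv2,json
s=read_state();print({k:s[k] for k in('time','position','tcp_rot','ft_force','width')},hold_point_z)
for n in('side','top'):
    print(n,camera_params(n)); cv2.imwrite(f'pics/{n}0.png',grab_frame(n)[:,:,::-1])
E
```

```text
pics
{'time': 0.0, 'position': array([0.26250917, 0.62122774, 0.22149617]), 'tcp_rot': array([-1.48419214e-04,  1.98561679e-01,  9.80087910e-01, -9.62692979e-04]), 'ft_force': array([ 1.06268169,  0.24819381, -0.00254559]), 'width': 0.08692295921597436} 0.0187
side {'intrinsics': array([[487.7874345 ,   0.        , 259.78603066],
       [  0.        , 487.7874345 , 190.85664981],
       [  0.        ,   0.        ,   1.        ]]), 'eye': array([ 0.34351824, -1.0329899 ,  1.01074189]), 'rotation': array([ 0.90637971,  0.41686298, -0.02997766, -0.06166373])}
top {'intrinsics': array([[499.23741522,   0.        , 252.38896827],
       [  0.        , 499.23741522, 193.18678322],
       [  0.        ,   0.        ,   1.        ]]), 'eye': array([ 0.38150263, -0.01057553,  1.59347567]), 'rotation': array([ 0.71274789,  0.03715748, -0.02132973, -0.70011057])}
```

View pics/side0.png

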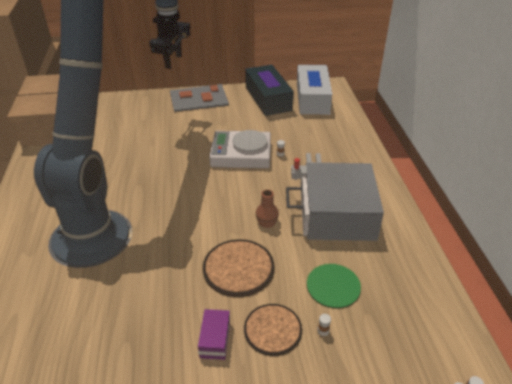

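View pics/top0.png

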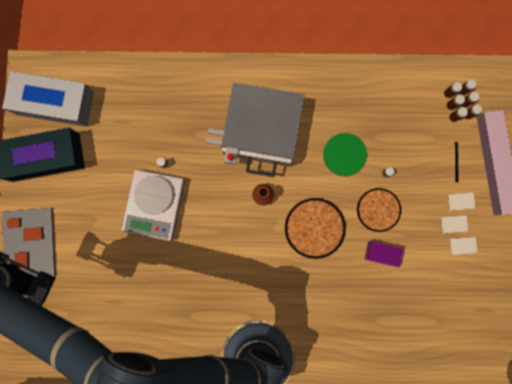

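Side: jug (267,210), small cork mat (273,328), cabinet on the right with the pin head (297,163). Top: jug (263,194), mat (379,209), pin (231,156), prongs near (214,137), handle near (262,168). I'll enlarge both around the cabinet.

```bash
cat > h.py <<'E'
import numpy as np,cv2
from scipy.spatial.transform import Rotation as R
from station import *
def ray(n,p):
    c=camera_params(n);q=c['rotation'];M=R.from_quat(np.r_[q[1:],q[0]]).as_matrix()
    v=np.linalg.inv(c['intrinsics'])@[p[0],p[1],1]
    return c['eye'],M@(v*[1,-1,-1])
def onz(n,p,z):
    e,d=ray(n,p);return e+d*(z-e[2])/d[2]
def proj(n,X):
    c=camera_params(n);q=c['rotation'];M=R.from_quat(np.r_[q[1:],q[0]]).as_matrix()
    v=(M.T@(np.array(X)-c['eye']))*[1,-1,-1];v=c['intrinsics']@v;return v[:2]/v[2]
def crop(img,x,y,w,h,s): return cv2.resize(img[y:y+h,x:x+w],None,fx=s,fy=s,interpolation=cv2.INTER_CUBIC)
def tri(a,b):
    e,d=ray('side',a);f,g=ray('top',b)
    A=np.c_[d,-g];t=np.linalg.lstsq(A,f-e,rcond=None)[0];P,Q=e+d*t[0],f+g*t[1]
    return (P+Q)/2,np.linalg.norm(P-Q)
E
python3 - <<'E'
from h import *
t=cv2.imread('pics/top0.png');s=cv2.imread('pics/side0.png')
a=crop(t,195,70,125,140,4.2);cv2.imwrite('pics/a.png',np.hstack([a[:588,:400*1+120]]))
b=crop(s,250,140,140,110,5);cv2.imwrite('pics/b.png',b)
# red pin head & cork
for n,i in(('top',t),('side',s)):
    H=cv2.cvtColor(i,cv2.COLOR_BGR2HSV)
    m=(((H[...,0]<6)|(H[...,0]>174))&(H[...,1]>150)&(H[...,2]>110)).astype(np.uint8)
    k,l,st,c=cv2.connectedComponentsWithStats(m)
    print(n,[(st[j].tolist(),c[j].round(1)) for j in range(1,k) if 4<st[j][4]<400])
    m=((i.max(2)<75)).astype(np.uint8)
    box=(slice(180,245),slice(350,410)) if n=='top' else (slice(295,362),slice(235,310))
    g=np.zeros_like(m);g[box]=m[box]
    c=max(cv2.findContours(g,0,1)[0],key=cv2.contourArea);e=cv2.fitEllipse(c);print('mat',e,onz(n,e[0],.008))
E
```

```text
top [([227, 154, 6, 6, 26], array([229.6, 156.1])), ([155, 227, 3, 3, 9], array([156., 228.]))]
mat ((376.9039306640625, 209.812255859375), (38.469451904296875, 41.1151008605957), 162.31100463867188) [ 0.4666349  -0.36851063  0.008     ]
side [([295, 159, 4, 5, 15], array([296.5, 160.5]))]
mat ((272.16229248046875, 325.9178161621094), (55.2984733581543, 59.05724334716797), 110.36060333251953) [ 0.46798918 -0.3690786   0.008     ]
```

View pics/a.png

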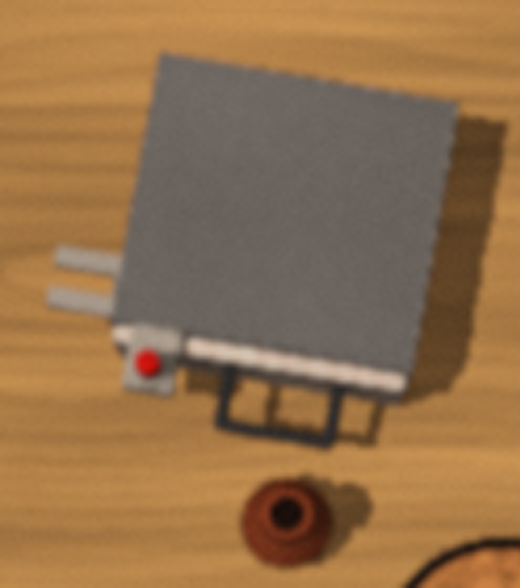

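View pics/b.png

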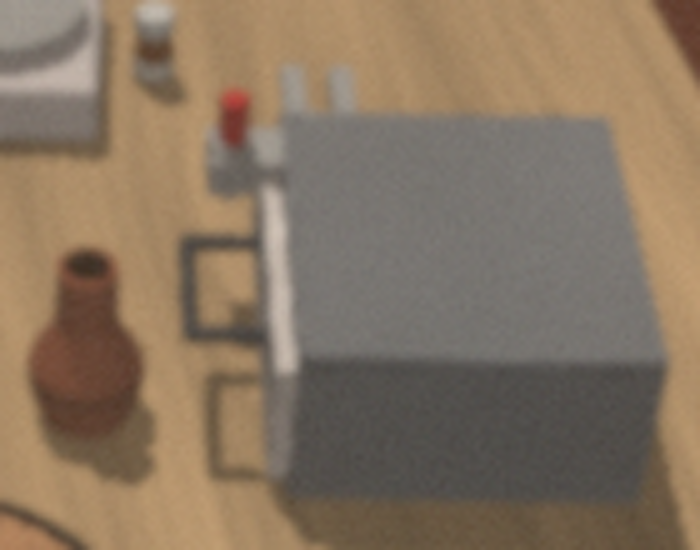

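Crop a (top): cabinet top corners (160,54),(458,102),(411,372),(113,322); pin head (148,362), jug mouth (288,513), bar (222,428)–(333,442), prongs ending at (57,255) and (48,298). Crop b (side): corners (285,115),(608,117),(665,360),(297,360); head top (235,95), mouth (89,262).

Run:
```python
from h import *
A=lambda u,v:((u+.5)/4.2-.5+195,(v+.5)/4.2-.5+70)
B=lambda u,v:((u+.5)/5-.5+250,(v+.5)/5-.5+140)
np.set_printoptions(precision=4,suppress=True)
# cabinet corners in cabinet frame order
loc=np.array([[.1,.11],[.1,-.11],[-.1,-.11],[-.1,.11]])
ca=[A(160,54),A(458,102),A(411,372),A(113,322)];cb=[B(608,117),B(665,360),B(297,360),B(285,115)]
def fit(W):
    z=loc[:,0]+1j*loc[:,1];w=W[:,0]+1j*W[:,1];c=w.mean();yaw=np.angle(((w-c)*z.conj()).sum())
    print('c',c,'yaw',np.degrees(yaw),'res',abs(w-c-z*np.exp(1j*yaw)));return c,yaw
for n,c in(('top',ca),('side',cb)): fit(np.array([onz(n,p,.11) for p in c]))
fit(np.array([tri(b,a)[0] for a,b in zip(ca,cb)]))
print('jug',onz('top',A(288,513),.112),onz('side',B(89,262),.112))
print('pin',onz('top',A(148,362),.136),onz('top',(229.6,156.1),.136),onz('side',B(235,118),.130))
print('bar',[onz('top',A(*p),.085) for p in((222,428),(333,442))],[onz('side',B(*p),.085) for p in((187,240),(192,338))])
print('prong ends',[onz('top',A(*p),.11) for p in((57,255),(48,298))],[onz('side',B(*p),.11) for p in((294,66),(342,68))])
```

```text
c (0.7262487538706723-0.002636035120656008j) yaw -8.732292185904138 res [0.0012 0.0009 0.002  0.0019]
c (0.727701148422033-0.0012702277690566088j) yaw -9.06628609734297 res [0.0003 0.0041 0.0019 0.0043]
c (0.7264512086324759-0.00268559249924338j) yaw -9.116907502123755 res [0.001  0.0022 0.0014 0.0031]
jug [ 0.5089 -0.0083  0.112 ] [ 0.5102 -0.0021  0.112 ]
pin [0.6116 0.0918 0.136 ] [0.6108 0.0925 0.136 ] [0.6124 0.0955 0.13  ]
bar [array([0.5722, 0.0406, 0.085 ]), array([ 0.5633, -0.0399,  0.085 ])] [array([0.5753, 0.0408, 0.085 ]), array([ 0.5628, -0.0435,  0.085 ])]
prong ends [array([0.6924, 0.1609, 0.11  ]), array([0.661 , 0.1665, 0.11  ])] [array([0.6654, 0.1688, 0.11  ]), array([0.6947, 0.1627, 0.11  ])]
```

```bash
python3 -m inch '[[0,0,0,0,0,-0.078],[0,0,0,0,0,-0.078],[-0.1,-0.17,0,0,0,0],[-0.1,-0.17,0,0,0,0],[-0.1,-0.17,0,0,0,0],[-0.1,-0.17,0,0,0,0],[-0.1,-0.17,0,0,0,0],[-0.1,-0.17,0,0,0,0],[-0.1,-0.17,0,0,0,0],[-0.1,-0.17,0,0,0,0]]' 1
cat >> h.py <<'E'
def go(x,y,z,yaw=None):
    s=read_state();q=s['tcp_rot'];M=R.from_quat(np.r_[q[1:],q[0]])
    d=M.inv().apply(np.array([x,y,z])-s['position']);my=M.as_matrix()[:,1]
    print('t',s['time'],'pos',s['position'].round(4),'F',np.round(s['ft_force'],1),'w',round(s['width'],4),'toolz',M.as_matrix()[:,2].round(3),'yaw_y',np.degrees(np.arctan2(my[1],my[0])).round(2),'UNITS',(d/.3).round(3))
E
python3 -c "
from h import *
go(.5095,-.005,.22)"
```

```text
time: 1.35
position: [0.4372, 0.1797, 0.2225]
tcp_rot: [0.0, 0.077, 0.997, 0.0]
ft_force: [0.8, 0.6, 0.3]
width: 0.0868
t 1.35 pos [0.4372 0.1797 0.2225] F [0.8 0.6 0.3] w 0.0868 toolz [ 0.  0. -1.] yaw_y 81.14 UNITS [-0.333 -0.571  0.008]
```

Run:
```python
from h import *
np.set_printoptions(precision=4,suppress=True)
from scipy.optimize import least_squares
obs=[]
for n,(x0,y0,x1,y1) in(('top',(245,178,285,212)),('side',(250,185,285,232))):
    i=cv2.imread(f'pics/{n}0.png');H=cv2.cvtColor(i,cv2.COLOR_BGR2HSV);h=H[y0:y1,x0:x1]
    m=((h[...,0]<11)&(h[...,1]>105)).astype(np.uint8)
    k,l,st,c=cv2.connectedComponentsWithStats(m);j=1+st[1:,4].argmax();b=st[j]
    print(n,'bbox',b[:4]+[x0,y0,0,0],c[j]+[x0,y0])
    dk=((i[y0:y1,x0:x1].max(2)<60)).astype(np.uint8);k,l,s2,c2=cv2.connectedComponentsWithStats(dk)
    print(' dark',[(s2[q].tolist(),(c2[q]+[x0,y0]).round(1)) for q in range(1,k)])
    # row-wise centre
    if n=='side':
        for r in range(0,y1-y0,4):
            w=np.where(l[0:0].size==0 and m[r])[0]
            if len(w):print(r+y0,w.min()+x0,w.max()+x0)
    else:
        cc=max(cv2.findContours(m,0,1)[0],key=cv2.contourArea);e=cv2.minEnclosingCircle(cc);print(' circ',e[0][0]+x0,e[0][1]+y0,e[1])
for X in((.5095,-.0083),(.5095,-.005),(.5095,-.002)):
    print(X,[ (n,proj(n,[*X,z]).round(1)) for n,z in(('top',.112),('top',.04),('side',.112),('side',.04))])
```

```text
top bbox [253 185  21  20] [262.8665 194.2112]
 dark [([24, 9, 4, 9, 17], array([270.8, 191.3])), ([15, 11, 7, 7, 40], array([262.8, 191.9]))]
 circ 262.9112148284912 194.13551330566406 10.152585983276367
side bbox [257 193  20  34] [266.6582 210.2316]
 dark []
193 263 272
197 263 271
201 264 271
205 261 272
209 258 275
213 257 275
217 259 275
221 260 274
225 262 271
(0.5095, -0.0083) [('top', array([263.2, 191.6])), ('top', array([263.2, 193.5])), ('side', array([267.5, 193.5])), ('side', array([267.1, 212.2]))]
(0.5095, -0.005) [('top', array([262.1, 191.5])), ('top', array([262.1, 193.5])), ('side', array([267.3, 192.7])), ('side', array([267. , 211.4]))]
(0.5095, -0.002) [('top', array([261.1, 191.5])), ('top', array([261.2, 193.5])), ('side', array([267.1, 192. ])), ('side', array([266.8, 210.7]))]
```

```bash
python3 -m inch '[[-0.083,-0.144,0,0,0,0],[-0.083,-0.144,0,0,0,0],[-0.083,-0.144,0,0,0,0],[-0.083,-0.144,0,0,0,0],[0,0,0,0,0,0],[0,0,0.1,0,0,0],[0,0,0.1,0,0,0],[0,0,0.1,0,0,0],[0,0,0,0,0,0],[0,0,0,0,0,0]]'
python3 -c "
from h import *
go(.508,-.0072,.075)
cv2.imwrite('pics/c.png',crop(grab_frame('side')[:,:,::-1],225,130,110,110,5))"
```

```text
time: 2.6
position: [0.5093, -0.0038, 0.1334]
tcp_rot: [0.001, 0.077, 0.997, 0.0]
ft_force: [-0.4, 0.2, 0.7]
width: 0.0868
t 2.6 pos [ 0.5093 -0.0038  0.1334] F [-0.4  0.2  0.7] w 0.0868 toolz [ 0.001  0.    -1.   ] yaw_y 81.18 UNITS [ 0.003 -0.012  0.195]
```

View pics/c.png

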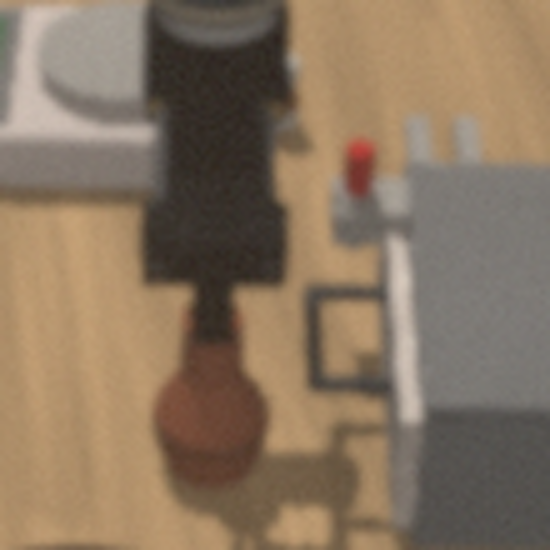

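The near finger (213,310) is in line with the jug's neck (213,350), so x is right. I'll correct y, descend and close part way.

```bash
python3 -m inch '[[0.003,-0.012,0.06,0,0,0],[0,0,0.07,0,0,0],[0,0,0.065,0,0,0],[0,0,0,0,0,0],[0,0,0,0,0,0],[0,0,0,0,0,0],[0,0,0,0,0,0],[0,0,0,0,0,0],[0,0,0,0,0,0],[0,0,0,0,0,0]]' 0.2
python3 -m inch '[[0,0,0,0,0,0],[0,0,0,0,0,0],[0,0,0,0,0,0],[0,0,0,0,0,0],[0,0,0,0,0,0],[0,0,0,0,0,0],[0,0,0,0,0,0],[0,0,0,0,0,0],[0,0,0,0,0,0],[0,0,0,0,0,0]]' -0.3
python3 -c "
from h import *
go(.467,-.3688,.22)
cv2.imwrite('pics/d.png',crop(grab_frame('side')[:,:,::-1],225,130,110,110,5))"
```

```text
time: 3.9
position: [0.5073, -0.0078, 0.074]
tcp_rot: [-0.0, 0.077, 0.997, 0.0]
ft_force: [-0.4, 0.2, -0.4]
width: 0.0521
time: 5.15
position: [0.5073, -0.0077, 0.074]
tcp_rot: [0.0, 0.077, 0.997, 0.0]
ft_force: [0.7, 2.2, -0.4]
width: 0.0352
t 5.15 pos [ 0.5073 -0.0077  0.074 ] F [ 0.7  2.2 -0.4] w 0.0352 toolz [ 0.  0. -1.] yaw_y 81.14 UNITS [-0.053 -1.21  -0.487]
```

```bash
python3 -m inch '[[0,0,0,0,0,0],[0,0,0,0,0,0],[0,0,0,0,0,0],[0,0,-0.02,0,0,0],[0,0,-0.04,0,0,0],[0,0,-0.06,0,0,0],[0,0,-0.06,0,0,0],[0,0,-0.05,0,0,0],[0,0,-0.03,0,0,0],[0,-0.03,-0.01,0,0,0]]' -1
python3 -m inch '[[-0.004,-0.06,0,0,0,0],[-0.006,-0.1,0,0,0,0],[-0.006,-0.13,0,0,0,0],[-0.006,-0.15,0,0,0,0],[-0.006,-0.16,0,0,0,0],[-0.006,-0.16,0,0,0,0],[-0.006,-0.15,0,0,0,0],[-0.006,-0.12,0,0,0,0],[-0.006,-0.08,0,0,0,0],[0,-0.04,0,0,0,0]]'
python3 -c "
from h import *
go(.467,-.3688,.074+.010)
cv2.imwrite('pics/e.png',crop(grab_frame('side')[:,:,::-1],200,250,140,134,4.4))"
```

```text
time: 6.45
position: [0.5061, -0.0164, 0.1555]
tcp_rot: [0.0, 0.077, 0.997, 0.0]
ft_force: [0.7, -0.3, -2.9]
width: 0.0355
time: 7.7
position: [0.4667, -0.3618, 0.1543]
tcp_rot: [-0.001, 0.079, 0.997, -0.0]
ft_force: [-0.2, 0.7, -3.8]
width: 0.0356
t 7.7 pos [ 0.4667 -0.3618  0.1543] F [-0.2  0.7 -3.8] w 0.0356 toolz [-0.002  0.    -1.   ] yaw_y 80.99 UNITS [-0.005 -0.023  0.234]
```

View pics/e.png

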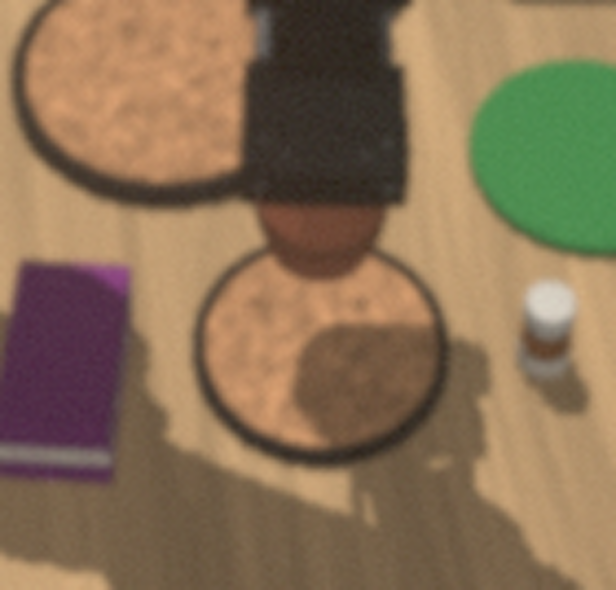

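Jug hangs over the small mat (mat centre at (320,350), jug foot (320,270) in the air); carton and vial clear. Lowering.

```bash
python3 -m inch '[[0,-0.02,0.02,0,0,0],[0,0,0.05,0,0,0],[0,0,0.06,0,0,0],[0,0,0.05,0,0,0],[0,0,0.03,0,0,0],[0,0,0.015,0,0,0],[0,0,0.005,0,0,0],[0,0,0,0,0,0],[0,0,0,0,0,0],[0,0,0,0,0,0]]'
python3 -c "
from h import *
go(.467,-.3688,.081)"
```

```text
time: 9.0
position: [0.4673, -0.366, 0.0863]
tcp_rot: [0.0, 0.077, 0.997, -0.0]
ft_force: [-1.1, -0.5, -4.4]
width: 0.0357
t 9.0 pos [ 0.4673 -0.366   0.0863] F [-1.1 -0.5 -4.4] w 0.0357 toolz [ 0.001 -0.    -1.   ] yaw_y 81.14 UNITS [-0.    -0.009  0.018]
```

```bash
python3 -m inch '[[0,-0.004,0.003,0,0,0],[0,-0.004,0.003,0,0,0],[0,0,0.002,0,0,0],[0,0,0.002,0,0,0],[0,0,0.002,0,0,0],[0,0,0.002,0,0,0],[0,0,0,0,0,0],[0,0,0,0,0,0],[0,0,0,0,0,0],[0,0,0,0,0,0]]'
python3 -c "
from h import *
go(.467,-.3688,.081)"
```

```text
time: 10.25
position: [0.467, -0.3683, 0.082]
tcp_rot: [0.0, 0.077, 0.997, 0.0]
ft_force: [-0.3, 0.9, 1.1]
width: 0.0354
t 10.25 pos [ 0.467  -0.3683  0.082 ] F [-0.3  0.9  1.1] w 0.0354 toolz [ 0.  0. -1.] yaw_y 81.14 UNITS [-0.    -0.002  0.003]
```

```bash
python3 -m inch '[[0,0,0,0,0,0],[0,0,0,0,0,0],[0,0,0,0,0,0],[0,0,0,0,0,0],[0,0,-0.02,0,0,0],[0,0,-0.05,0,0,0],[0,0,-0.08,0,0,0],[0,0,-0.1,0,0,0],[0,0,-0.08,0,0,0],[0,0,-0.04,0,0,0]]' 0.3
python3 -c "
from h import *
go(.6115,.0935,.187)"
```

```text
time: 11.5
position: [0.4674, -0.3689, 0.1953]
tcp_rot: [0.002, 0.077, 0.997, -0.001]
ft_force: [-0.3, -0.4, 0.3]
width: 0.0562
t 11.5 pos [ 0.4674 -0.3689  0.1953] F [-0.3 -0.4  0.3] w 0.0562 toolz [ 0.003 -0.002 -1.   ] yaw_y 81.13 UNITS [-0.237  1.597  0.026]
```

```bash
python3 -m inch '[[-0.015,0.1,0,0,0,0],[-0.025,0.17,0,0,0,0],[-0.028,0.19,0,0,0,0],[-0.028,0.19,0,0,0,0],[-0.028,0.19,0,0,0,0],[-0.028,0.19,0,0,0,0],[-0.028,0.19,0,0,0,0],[-0.028,0.19,0,0,0,0],[-0.023,0.14,0,0,0,0],[-0.006,0.047,0,0,0,0]]'
python3 -c "
from h import *
go(.6115,.0935,.116)
t=grab_frame('top')[:,:,::-1];s=grab_frame('side')[:,:,::-1]
a=crop(s,235,90,110,110,3.5);b=crop(s,220,255,110,110,3.5)
cv2.imwrite('pics/f.png',np.hstack([a,b]))
cv2.imwrite('pics/ft.png',t)"
```

```text
time: 12.75
position: [0.6109, 0.0978, 0.1925]
tcp_rot: [-0.0, 0.075, 0.997, 0.0]
ft_force: [-0.7, 0.3, 0.2]
width: 0.0567
t 12.75 pos [0.6109 0.0978 0.1925] F [-0.7  0.3  0.2] w 0.0567 toolz [-0.001  0.001 -1.   ] yaw_y 81.41 UNITS [-0.004 -0.014  0.255]
```

View pics/f.png

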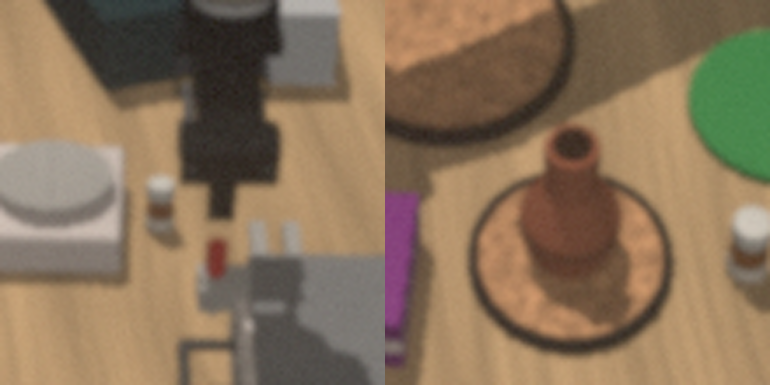

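Jug stands upright well inside the small mat. Finger tips (222,215) sit above the pin head (217,255). Checking that against the calibration.

Run:
```python
from h import *
s=cv2.imread('pics/f.png')
f=lambda p:(235+p[0]/3.5,90+p[1]/3.5)
for z in(.146,.1925):print('tcp axis',proj('side',[.6109,.0978,z]))
print('finger tip px',f((222,215)),'head px',f((217,242)))
for n in('side','top'):
  print(n,proj(n,[.6115,.0935,.146]),proj(n,[.6115,.0935,.13]))
```

```text
tcp axis [296.22644509 158.4563484 ]
tcp axis [297.05494874 145.55453179]
finger tip px (298.42857142857144, 151.42857142857144) head px (297.0, 159.14285714285714)
side [296.70786584 159.30779225] [296.42670882 163.62609043]
top [229.05151744 155.31044009] [229.41972478 156.16578828]
```

```bash
python3 -m inch '[[-0.002,-0.014,0.03,0,0,0.003],[0,0,0.06,0,0,0],[0,0,0.07,0,0,0],[0,0,0.06,0,0,0],[0,0,0.025,0,0,0],[0,0,0.01,0,0,0],[0,0,0,0,0,0],[0,0,0,0,0,0],[0,0,0,0,0,0],[0,0,0,0,0,0]]'
python3 -c "
from h import *
go(.611,.0935,.116)"
```

```text
time: 14.1
position: [0.611, 0.09, 0.1166]
tcp_rot: [0.0, 0.08, 0.997, 0.0]
ft_force: [-0.0, 0.1, -0.4]
width: 0.0566
t 14.1 pos [0.611  0.09   0.1166] F [-0.   0.1 -0.4] w 0.0566 toolz [ 0.001  0.    -1.   ] yaw_y 80.87 UNITS [0.002 0.012 0.002]
```

```bash
python3 -m inch '[[0.002,0.012,0,0,0,0.0],[0,0,0,0,0,0],[0,0,0,0,0,0],[0,0,0,0,0,0],[0,0,0,0,0,0],[0,0,0,0,0,0],[0,0,0,0,0,0],[0,0,0,0,0,0],[0,0,0,0,0,0],[0,0,0,0,0,0]]' -1
python3 -c "
from h import *
go(.611,.0935,.116)"
```

```text
time: 15.35
position: [0.6109, 0.0935, 0.1163]
tcp_rot: [-0.0, 0.08, 0.997, 0.0]
ft_force: [-1.1, -0.2, 0.0]
width: 0.0173
t 15.35 pos [0.6109 0.0935 0.1163] F [-1.1 -0.2  0. ] w 0.0173 toolz [-0.  0. -1.] yaw_y 80.86 UNITS [-0.     0.     0.001]
```

```bash
python3 -m inch '[[0,0,-0.01,0,0,0],[0,0,-0.02,0,0,0],[0,0,-0.03,0,0,0],[0,0,-0.04,0,0,0],[0,0,-0.04,0,0,0],[0,0,-0.03,0,0,0],[0,0,-0.02,0,0,0],[0,0,-0.01,0,0,0],[0,0,0,0,0,0],[0,0,0,0,0,0]]'
python3 -c "
from h import *
go(.6737,.1408,.176)
t=grab_frame('top')[:,:,::-1];s=grab_frame('side')[:,:,::-1];cv2.imwrite('pics/g_s.png',s)"
```

```text
time: 16.6
position: [0.6106, 0.0935, 0.1759]
tcp_rot: [-0.0, 0.08, 0.997, -0.0]
ft_force: [0.2, 0.6, -1.8]
width: 0.0172
t 16.6 pos [0.6106 0.0935 0.1759] F [ 0.2  0.6 -1.8] w 0.0172 toolz [-0.001 -0.    -1.   ] yaw_y 80.86 UNITS [-0.183  0.189 -0.   ]
```

```bash
python3 -m inch '[[-0.02,0.02,0,0,0,0],[-0.03,0.03,0,0,0,0],[-0.04,0.04,0,0,0,0],[-0.04,0.04,0,0,0,0],[-0.03,0.03,0,0,0,0],[-0.02,0.02,0,0,0,0],[-0.003,0.009,0,0,0,0],[0,0,0,0,0,0],[0,0,0,0,0,0],[0,0,0,0,0,0]]'
python3 -c "
from h import *
go(.6737,.1408,.176)
t=grab_frame('top')[:,:,::-1];s=grab_frame('side')[:,:,::-1];cv2.imwrite('pics/i.png',s);cv2.imwrite('pics/i_t.png',t)
cv2.imwrite('pics/i2.png',crop(s,280,110,70,70,8))
for z in (.135,.11):print(proj('side',[.6737,.1408,z]))"
```

```text
time: 17.95
position: [0.6739, 0.1404, 0.1765]
tcp_rot: [0.0, 0.08, 0.997, 0.0]
ft_force: [0.1, 0.2, -0.4]
width: 0.0173
t 17.95 pos [0.6739 0.1404 0.1765] F [ 0.1  0.2 -0.4] w 0.0173 toolz [ 0.  0. -1.] yaw_y 80.84 UNITS [0.001 0.001 0.002]
[313.55846838 151.31972961]
[312.95298778 157.90596757]
```

View pics/i2.png

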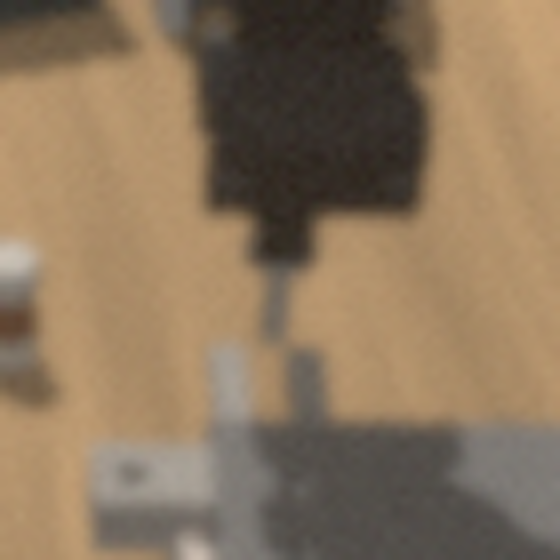

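Shank tip at (272,338) lies above the gap between the prongs (inner edges about x=249 and 289 at row 383); extended down, it meets the gap's centre. Lowering.

```bash
python3 -m inch '[[0,0,0.02,0,0,0],[0,0,0.03,0,0,0],[0,0,0.035,0,0,0],[0,0,0.035,0,0,0],[0,0,0.03,0,0,0],[0,0,0.025,0,0,0],[0,0,0.015,0,0,0],[0,0,0.006,0,0,0],[0,0,0,0,0,0],[0,0,0,0,0,0]]'
python3 -c "
from h import *
go(.6737,.1408,.1163)"
```

```text
time: 19.3
position: [0.6743, 0.1409, 0.1179]
tcp_rot: [0.0, 0.08, 0.997, 0.0]
ft_force: [0.1, -0.1, 0.1]
width: 0.017
t 19.3 pos [0.6743 0.1409 0.1179] F [ 0.1 -0.1  0.1] w 0.017 toolz [ 0.001  0.    -1.   ] yaw_y 80.86 UNITS [ 0.002 -0.001  0.005]
```

```bash
python3 -m inch '[[0.001,0,0.003,0,0,0],[0,0,0.002,0,0,0],[0,0,0.001,0,0,0],[0,0,0,0,0,0],[0,0,0,0,0,0],[0,0,0,0,0,0],[0,0,0,0,0,0],[0,0,0,0,0,0],[0,0,0,0,0,0],[0,0,0,0,0,0]]'
python3 -c "
from h import *
go(.6737,.1408,.1163)"
```

```text
time: 20.55
position: [0.6738, 0.1409, 0.1163]
tcp_rot: [0.0, 0.08, 0.997, 0.0]
ft_force: [-2.2, 0.2, 6.2]
width: 0.0171
t 20.55 pos [0.6738 0.1409 0.1163] F [-2.2  0.2  6.2] w 0.0171 toolz [ 0.  0. -1.] yaw_y 80.86 UNITS [ 0. -0. -0.]
```

Contact (6 N up) at exactly the seated height. Release to about 45 mm and rise.

```bash
python3 -m inch '[[0,0,0,0,0,0],[0,0,0,0,0,0],[0,0,0,0,0,0],[0,0,0,0,0,0],[0,0,-0.02,0,0,0],[0,0,-0.05,0,0,0],[0,0,-0.06,0,0,0],[0,0,-0.06,0,0,0],[0,0,-0.05,0,0,0],[0,0,-0.03,0,0,0]]' 0.0
python3 -c "
from h import *
go(.568,0.0,.19)"
```

```text
time: 21.8
position: [0.6741, 0.1409, 0.1984]
tcp_rot: [0.001, 0.08, 0.997, 0.0]
ft_force: [-0.2, -0.1, -0.7]
width: 0.0435
t 21.8 pos [0.6741 0.1409 0.1984] F [-0.2 -0.1 -0.7] w 0.0435 toolz [ 0.002  0.001 -1.   ] yaw_y 80.86 UNITS [ 0.275 -0.52   0.027]
```

```bash
python3 -m inch '[[0.02,-0.04,0,0,0,0],[0.03,-0.06,0,0,0,0],[0.04,-0.07,0,0,0,0],[0.04,-0.08,0,0,0,0],[0.04,-0.08,0,0,0,0],[0.04,-0.07,0,0,0,0],[0.03,-0.06,0,0,0,0],[0.02,-0.04,0,0,0,0],[0.015,-0.02,0,0,0,0],[0,0,0,0,0,0.1]]' -0.31
python3 -m inch '[[0,0,0,0,0,0.1],[0,0,0,0,0,0.1],[0,0,0,0,0,0.1],[0,0,0,0,0,0.1],[0,0,0,0,0,0.1],[0,0,0,0,0,0.1],[0,0,0,0,0,0.1],[0,0,0,0,0,0.1],[0,0,0,0,0,0.1],[0,0,0,0,0,0]]'
python3 -c "
from h import *
go(.568,0.0,.0615)
s=grab_frame('side')[:,:,::-1];t=grab_frame('top')[:,:,::-1];cv2.imwrite('pics/j_t.png',t)
cv2.imwrite('pics/j.png',crop(s,255,120,110,100,6))
print([proj('side',X) for X in ((.568,0,.08),)])"
```

```text
time: 23.05
position: [0.5673, -0.0003, 0.1968]
tcp_rot: [-0.0, 0.16, 0.987, 0.0]
ft_force: [-0.2, 0.4, 0.2]
width: 0.0299
time: 24.3
position: [0.5677, 0.0007, 0.1965]
tcp_rot: [0.0, 0.76, 0.65, -0.0]
ft_force: [0.3, 0.5, -0.2]
width: 0.0305
t 24.3 pos [0.5677 0.0007 0.1965] F [ 0.3  0.5 -0.2] w 0.0305 toolz [-0. -0. -1.] yaw_y -8.96 UNITS [-0.002  0.001  0.45 ]
[array([286.9680183 , 198.20250204])]
```

View pics/j.png

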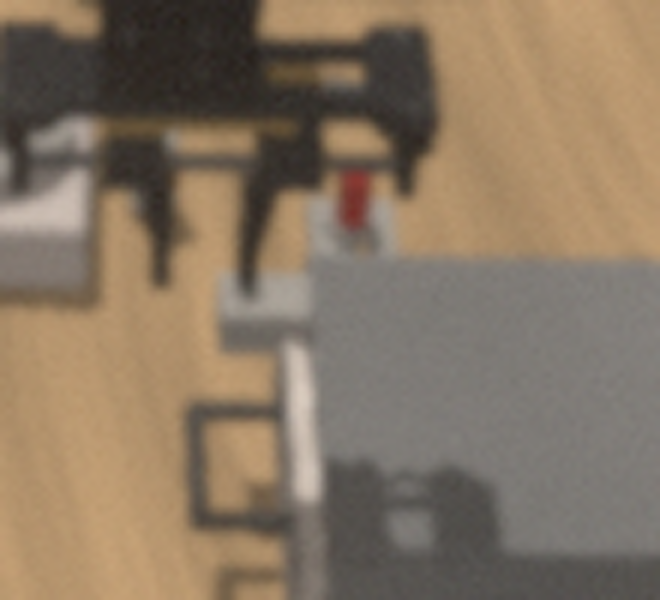

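The pin hangs upright in the notch, head at (353,200), between the prongs. Jaws straddle the bar's line (bar (197,405)–(200,520)). Descending to pinch.

```bash
python3 -m inch '[[0,0.005,0.03,0,0,0],[0,0,0.06,0,0,0],[0,0,0.08,0,0,0],[0,0,0.09,0,0,0],[0,0,0.08,0,0,0],[0,0,0.06,0,0,0],[0,0,0.035,0,0,0],[0,0,0.015,0,0,0],[0,0,0,0,0,0],[0,0,0,0,0,0]]'
python3 -m inch '[[0,0,0,0,0,0],[0,0,0,0,0,0],[0,0,0,0,0,0],[0,0,0,0,0,0],[0,0,0,0,0,0],[0,0,0,0,0,0],[0,0,0,0,0,0],[0,0,0,0,0,0],[0,0,0,0,0,0],[0,0,0,0,0,0]]' -1
python3 -c "
from h import *
go(.568,0.0,.0615)"
```

```text
time: 25.65
position: [0.5696, -0.0003, 0.0624]
tcp_rot: [0.0, 0.761, 0.649, 0.001]
ft_force: [-0.3, 0.1, -0.3]
width: 0.03
time: 26.9
position: [0.5692, -0.0003, 0.0619]
tcp_rot: [0.0, 0.761, 0.649, 0.0]
ft_force: [-0.5, 0.3, 3.8]
width: 0.0091
t 26.9 pos [ 5.692e-01 -3.000e-04  6.190e-02] F [-0.5  0.3  3.8] w 0.0091 toolz [ 0.  0. -1.] yaw_y -9.13 UNITS [ 0.    -0.004  0.001]
```

Bar gripped (9 mm). Pull 90 mm along tool −y, plus a hair.

```bash
python3 -m inch '[[0,-0.01,0,0,0,0],[0,-0.025,0,0,0,0],[0,-0.04,0,0,0,0],[0,-0.05,0,0,0,0],[0,-0.055,0,0,0,0],[0,-0.05,0,0,0,0],[0,-0.035,0,0,0,0],[0,-0.02,0,0,0,0],[0,-0.01,0,0,0,0],[0,-0.005,0,0,0,0]]'
python3 -c "
from h import *
go(.5692-.0889,-.0003+.0142,.0619)"
```

```text
time: 28.15
position: [0.4804, 0.014, 0.0618]
tcp_rot: [0.0, 0.761, 0.649, 0.0]
ft_force: [1.7, 0.1, 4.8]
width: 0.009
t 28.15 pos [0.4804 0.014  0.0618] F [1.7 0.1 4.8] w 0.009 toolz [ 0.  0. -1.] yaw_y -9.13 UNITS [-0. -0. -0.]
```

```bash
python3 -m inch '[[0,-0.004,0,0,0,0],[0,-0.003,0,0,0,0],[0,0,0,0,0,0],[0,0,0,0,0,0],[0,0,0,0,0,0],[0,0,0,0,0,0],[0,0,0,0,0,0],[0,0,0,0,0,0],[0,0,0,0,0,0],[0,0,0,0,0,0]]'
python3 -c "
from h import *
go(.5692-.0889,-.0003+.0142,.0619)"
```

```text
time: 29.4
position: [0.4805, 0.014, 0.0619]
tcp_rot: [0.002, 0.761, 0.648, 0.001]
ft_force: [7.0, 0.1, -2.1]
width: 0.0088
t 29.4 pos [0.4805 0.014  0.0619] F [ 7.   0.1 -2.1] w 0.0088 toolz [ 0.005 -0.001 -1.   ] yaw_y -9.15 UNITS [-0. -0. -0.]
```

At the stop: force rose to 7 N with no motion. Release and rise.

```bash
python3 -m inch '[[0,0.005,0,0,0,0],[0,0,0,0,0,0],[0,0,0,0,0,0],[0,0,0,0,0,0],[0,0,0,0,0,0],[0,0,-0.03,0,0,0],[0,0,-0.06,0,0,0],[0,0,-0.08,0,0,0],[0,0,-0.08,0,0,0],[0,0,-0.06,0,0,0]]' -0.31
python3 -m inch '[[0,0,-0.08,0,0,0],[0,0,-0.1,0,0,0],[0,0,-0.1,0,0,0],[0,0,-0.08,0,0,0],[0,0,-0.04,0,0,0],[0,0,0,0,0,0],[0,0,0,0,0,0],[0,0,0,0,0,0],[0,0,0,0,0,0],[0,0,0,0,0,0]]'
python3 -c "
from h import *
go(.5,0,.2)
s=grab_frame('side')[:,:,::-1];cv2.imwrite('pics/k.png',crop(s,190,100,210,270,2.2))"
```

```text
time: 30.65
position: [0.4799, 0.014, 0.1563]
tcp_rot: [0.0, 0.761, 0.648, 0.001]
ft_force: [0.3, 0.2, -0.7]
width: 0.0301
time: 31.9
position: [0.4795, 0.014, 0.2744]
tcp_rot: [-0.0, 0.761, 0.649, -0.0]
ft_force: [0.3, -0.5, -0.1]
width: 0.0302
t 31.9 pos [0.4795 0.014  0.2744] F [ 0.3 -0.5 -0.1] w 0.0302 toolz [-0. -0. -1.] yaw_y -9.14 UNITS [-0.035  0.075  0.248]
```

View pics/k.png

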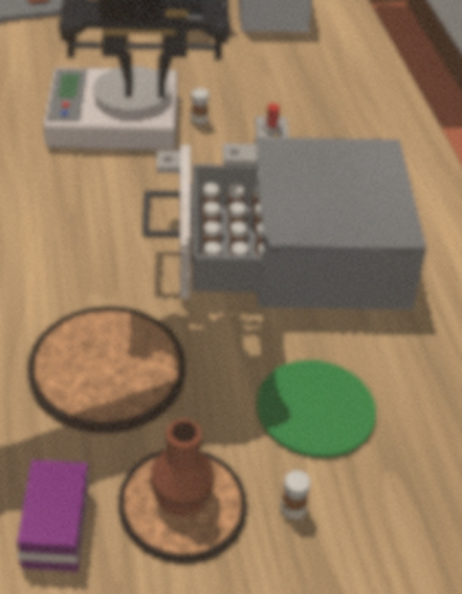

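The picture shows the drawer open with its handle at (150,213), the pin upright in the notch at (273,118) and the jug upright on the small mat at (183,480). The vials and carton haven't moved. The gripper is touching nothing.

```bash
python3 -c "
from station import *
print(sign_off())"
```

```text
the job is handed in; nothing more can be done
None
```

The job is done in the order asked, and I handed it in at about 32 s of the 72 s allowed.

- **Jug:** I lifted it by the neck and set it down on the smaller cork mat with about 1 N of contact. The last picture shows it upright and well inside the rim.
- **Pin:** I drew it straight up and lowered it into the side notch. It touched down at the same height as it sat in the bore, with about 6 N, and it hangs upright between the prongs.
- **Drawer:** I pulled it until it hit its stop. The handle had moved 90 mm, and the force rose to 7 N with no further movement.
- **Bystanders:** The vials and carton look untouched in the last picture, judged by eye only.
- **Gripper:** It was well clear of everything at the end, with readings near 0 N.

The only disagreements were small. The two cameras differed by about 6 mm on the jug's sideways position, so I refined that before gripping. They differed by 2–4 mm on the pin and handle, within what the grip allowed. No check failed.

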